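# Hang the long knife and the short scraper on their peg stands

## Task

Take the two hand tools out of the slotted block and hang each one by the eye in its handle on a peg: the long knife on the tall peg stand, the short scraper on the low peg stand. Let both hang freely, and leave the dental models and the putty piece where they lie.

Things in the scene. Friction and masses are not known exactly. Their poses are not given: they have to be found in the camera images.
- tool_block: pale wooden block, fixed, 150 mm (x) by 64 mm (y), 42 mm high, with two slots in its top, 30 mm deep, 35 mm long in y and 6.5 mm wide, 45 mm either side of the middle along the block's x. Origin: centre of its underside.
- long_knife: long knife, 191 mm long, 80 g: flat grey handle on a 18x4 mm steel blade; starts upright in one of the block's slots (either), eye up. Origin: lower end of the blade; z up to the eye, x (along block x) through the eye. Handle 32 mm wide (y), 10 thick (x), z 104 to 191 mm; 21 mm eye at z 175; solid below the eye, sides parallel: grip there.
- long_knife_eye (a point): centre of the long knife's eye (21 mm hole, axis along the tool's x); axes as the tool's
- short_scraper: short scraper, 141 mm long, 70 g: flat grey handle on a 30x4 mm steel blade; starts upright in one of the block's slots (either), eye up. Origin: lower end of the blade; z up to the eye, x (along block x) through the eye. Handle 32 mm wide (y), 10 thick (x), z 54 to 141 mm; 21 mm eye at z 125; solid below the eye, sides parallel: grip there.
- short_scraper_eye (a point): centre of the short scraper's eye (21 mm hole, axis along the tool's x); axes as the tool's
- tall_stand: tall peg stand, fixed, in either of two places: white base plate (x -87 to 28 mm, 80 wide, 10 thick), 14 mm steel column 239 mm high, one round steel peg 8 mm thick, 75 long, pointing to the stand's -x (to the robot) and rising 12 degrees to its free end. Origin: column axis at the worktop, z up. Peg leaves the column 225 mm above the worktop.
- tall_stand_root (a point): peg axis of the tall stand at the column's face, 225 mm above the worktop; axes as the stand's
- tall_stand_tip (a point): free end of the tall stand's peg, 73 mm in front of the root and 16 mm higher; axes as the stand's
- low_stand: low peg stand, fixed, in either of two places: white base plate (x -87 to 28 mm, 80 wide, 10 thick), 14 mm steel column 179 mm high, one round steel peg 8 mm thick, 75 long, pointing to the stand's -x (to the robot) and rising 12 degrees to its free end. Origin: column axis at the worktop, z up. Peg leaves the column 165 mm above the worktop.
- low_stand_root (a point): peg axis of the low stand at the column's face, 165 mm above the worktop; axes as the stand's
- low_stand_tip (a point): free end of the low stand's peg, 73 mm in front of the root and 16 mm higher; axes as the stand's
- setup_model: bystander: dental model with pink gums and white teeth, 79x72x62 mm, origin at its underside
- arch_cast_white: bystander: white cast of a tooth arch, 52x67x30 mm, origin at its underside
- putty_key_a: bystander: lump of set grey putty, 38x57x40 mm, origin at its underside

How it is judged (in metres and radians):
At the end, for the whole second after the job is handed in: The long knife hangs on the tall stand's peg, the short scraper on the low stand's: peg through the eye (eye centre between column and peg end, within 7 mm sideways of the peg), swinging slower than 0.15 m/s, within 0.4 rad of vertical; models and putty moved under 25 mm (x of long_knife_eye in the frame of tall_stand between -0.076 and -0.009 m and y of long_knife_eye in the frame of tall_stand between -0.007 and 0.007 m and z of long_knife_eye in the frame of tall_stand between 0.212 and 0.239 m and angle between each of long_knife, short_scraper's own z axis and vertical below 0.4 rad and linear speed of each of long_knife, short_scraper below 0.15 m/s and x of short_scraper_eye in the frame of low_stand between -0.076 and -0.009 m and y of short_scraper_eye in the frame of low_stand between -0.007 and 0.007 m and z of short_scraper_eye in the frame of low_stand between 0.152 and 0.179 m); the robot touches nothing.
It fails at once if a dental model or the putty piece was pushed more than 25 mm (distance of any of setup_model, arch_cast_white, putty_key_a from where it was at the start of the episode above 0.025 m).
It also fails if it takes over 67 s, if anything falls off the work surface, if the arm or the gripper's body presses on something with over 40 N, if the wrist force passes 120 N, or if a joint passes its speed limit or range.

## Robot

A 6-joint arm with a two-finger parallel gripper is mounted at the origin on a cart in front of the work surface, level with it; the furniture and walls round the work are solid. World frame = base frame: x ahead of the robot, y to its left, z up, the work surface at z = 0. Lengths are in m, angles in degrees, forces in N, time in s.
With the tool pointing down it reaches from about 0.35 to 0.875 m from the base axis. Payload 4.2 kg.
Tool frame: the origin (TCP) lies at the very end of the fingers, on their centre line; the grasp point (between the pads) lies 19 mm behind it; y points along the fingers, z is the direction in which the jaws open and shut, and the axes are right-handed (so a half turn about y gives the same grasp; the last joint's range is limited). The gripper opens to 87 mm and grips with 3 to 60 N. Pads are 19 mm wide; open, the fingers measure 117 mm over their backs; the gripper's body (75 mm by 190 mm) begins 51 mm behind the grasp point.
Start: joints at [90.619, 22.042, 0.453, 0, -68.411, -14.817], TCP at [0.153, 0.606, 0.223] pointing down, gripper open.
Joint ranges: [-179.83, 179.83], [-69.29, 118.12], [-61.27, 80.66], [-181.25, 117.63], [-171.15, -9.14], [-177.46, 177.46]. Speed limits (degrees/s): [159.86, 159.86, 180, 180, 180, 180].

## Interface

Orientations are given as a 3x3 rotation matrix whose columns are the frame's x, y, z axes.
In Python, from station import r, eyes gives the robot as it stands.
- The arm moves only by the tool play_rows, never from a script. Its argument "deltas" is one flat list of numbers, 5 for each row, row after row: the closure in counts, from 0 (fully open) to 255 (shut), then the shift along the tool's x, y, z in mm, then the turn about the tool's y in rad. In form: [claw, tx, ty, tz, roll, claw, tx, ty, tz, roll, ...]. A call has exactly 10 rows; each row shifts and turns the commanded pose from where the row before left it, along the tool's axes as they then stand; what a row does not reach is not made up. A row lasts 1/10 s, in which the tool goes at most 50 mm and 8.59 degrees, less where a joint would pass 70% of its speed; a pose out of reach is approached as far as the arm can. A call is refused whole if a number of a shift passes 50 or a number of a turn 0.15, either way. A call with a gripper value outside its range is refused whole. The fingers move at their own pace and stop on an object; the grip force is fixed at half the most. Time passes only in rows, so rows that do not move let the fingers close, or fill a call up. It gives the time, the measured TCP pose, the force and the opening at its end, in the units of the state.
- r.sense(): the state, without advancing time (a new reading comes with each control period).
- eyes.capture(name): name is "scene" or "top" or "wrist"; returns a dict with "img" (480x640x3 uint8, blue, green, red), "vfov" (degrees; the focal length in pixels is half the picture's height over the tangent of half this angle, whatever the lens; pixels are square), "cx", "cy" (the principal point, pixels), "R" (3x3) and "t" (3): a world point X has camera coordinates R X + t; the wrist camera has in their place "tool_from_camera" (4x4, takes a point from camera to tool coordinates, whose origin is the TCP and whose axes are the tool frame's). Camera axes: x right, y down, z forward; pixel columns grow to the right and rows downward; lengths in m; the calibration is good to about 2 mm. The wrist camera is an equidistant fisheye: a pixel r from the principal point sees the ray r / f radians off the axis. A picture is of the moment at which its call begins: read the wrist's pose just before it. There is no depth.
- r.finish_job(): hands the job in, once; it reports no verdict.
The state is a dict: "time_s": time; "joints": joint angles; "joint_velocities": joint speeds; "effort": joint torques, N m; "tcp_pos": TCP position; "ee_rot": TCP orientation; "wrist_force": force on the tool from outside, world axes, zero at the start; "moment": the same for the moment, N m; "gripper_width": opening from 0.0 (shut) to 1.0 (fully open).
Only numpy, scipy, OpenCV 4.12 (cv2) and the standard library are available. Lean on these libraries where they do the work, as an engineer would, in place of code of your own. Each camera call takes 0.05 s, during which the arm holds its last target.

## Working session

There is one attempt and no reset: what is moved stays moved. The work goes in short steps, Python scripts to look and compute and a tool call to move; the robot and the scene stay as the last step left them, time stands still between calls to the robot, and variables do not carry over. Pictures are saved under pics/ and viewed, and the job is handed in when it is done.

Besides the shell and the picture viewer there is one more tool, called as name(argument=value, ...) on one line, values as JSON. play_rows: Moves the arm, as the interface text tells. Its arguments: {"type":"object","properties":{"deltas":{"type":"array","items":{"type":"number"}}},"required":["deltas"]}

```bash
ls; mkdir -p pics; python3 - <<'E'
from station import r, eyes
import cv2, numpy as np
s=r.sense()
for k,v in s.items(): print(k,v)
for n in ["scene","top","wrist"]:
    c=eyes.capture(n); cv2.imwrite(f"pics/{n}0.png",c["img"])
    print(n,{k:v for k,v in c.items() if k!="img"})
E
```

```text
pics
time_s 0.0
joints [ 9.06196909e+01  2.20912474e+01  3.77800941e-01 -2.69770574e-02
 -6.84102708e+01 -1.48153931e+01]
joint_velocities [ 0.02702976  0.03394633 -0.01425685 -0.00629444  0.05749907  0.01350317]
effort [-1.34801281e-03 -3.90665567e+01  1.87405926e+01  4.21996593e+00
  1.09177371e-02 -1.92740881e-04]
tcp_pos [0.15312794 0.60532263 0.22144617]
ee_rot [[-9.69421157e-01 -4.14426921e-04 -2.45402624e-01]
 [ 2.45402939e-01 -2.16384318e-03 -9.69418751e-01]
 [-1.29259566e-04 -9.99997573e-01  2.19937695e-03]]
wrist_force [-0.6127198   0.87884687 -1.20287416]
moment [-0.03821889  0.06879555 -0.024506  ]
gripper_width 1.000262893499264
scene {'vfov': 53.542818192281075, 'cx': 315.85389141277483, 'cy': 241.85894431167935, 'R': array([[ 0.67151585, -0.74090133, -0.01147541],
       [-0.44475134, -0.39061686, -0.80598679],
       [ 0.5926742 ,  0.54633661, -0.59182227]]), 't': array([-0.36658091,  0.31147269,  0.71254391])}
top {'vfov': 43.646718744541175, 'cx': 320.09457301311625, 'cy': 238.53610272775092, 'R': array([[ 3.18095670e-04, -9.99996503e-01, -2.62559506e-03],
       [-9.98009028e-01, -1.51863857e-04, -6.30710450e-02],
       [ 6.30704257e-02,  2.64043020e-03, -9.98005586e-01]]), 't': array([-0.05225886,  0.50973961,  1.26174104])}
wrist {'vfov': 65.70646984690485, 'cx': 318.8894563275819, 'cy': 239.6674071899278, 'tool_from_camera': array([[ 3.38353194e-04,  9.57956299e-01,  2.86913949e-01,
        -7.91584172e-02],
       [-4.19922142e-04, -2.86913804e-01,  9.57956311e-01,
        -1.62687492e-01],
       [ 9.99999855e-01, -4.44609097e-04,  3.05188859e-04,
         1.00921858e-03],
       [ 0.00000000e+00,  0.00000000e+00,  0.00000000e+00,
         1.00000000e+00]])}
```

View pics/scene0.png

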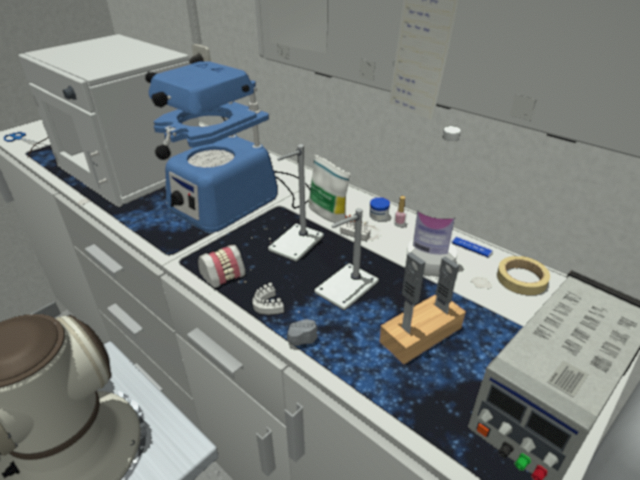

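View pics/top0.png

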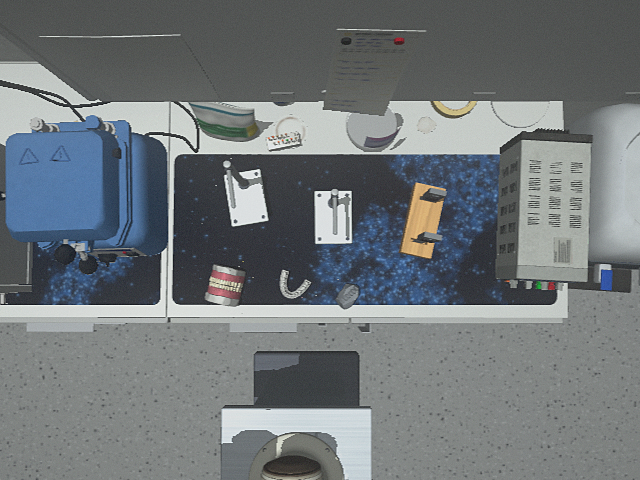

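View pics/wrist0.png

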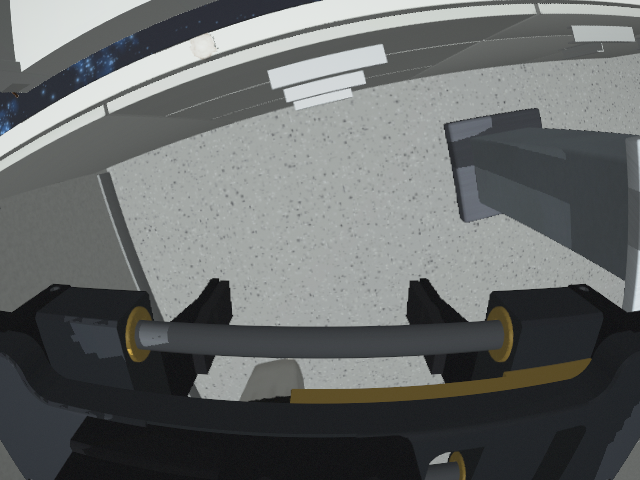

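```bash
python3 - <<'E'
import cv2
t=cv2.imread("pics/top0.png"); s=cv2.imread("pics/scene0.png")
a=cv2.resize(t[150:270,390:460],None,fx=5,fy=5,interpolation=cv2.INTER_CUBIC)
b=cv2.resize(t[150:255,210:370],None,fx=5,fy=5,interpolation=cv2.INTER_CUBIC)
c=cv2.resize(s[240:370,370:480],None,fx=4.5,fy=4.5,interpolation=cv2.INTER_CUBIC)
d=cv2.resize(s[135:315,255:395],None,fx=3.3,fy=3.3,interpolation=cv2.INTER_CUBIC)
for n,i in zip("abcd",(a,b,c,d)): cv2.imwrite(f"pics/{n}0.png",i)
E
```

```text
(no output)
```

View pics/a0.png

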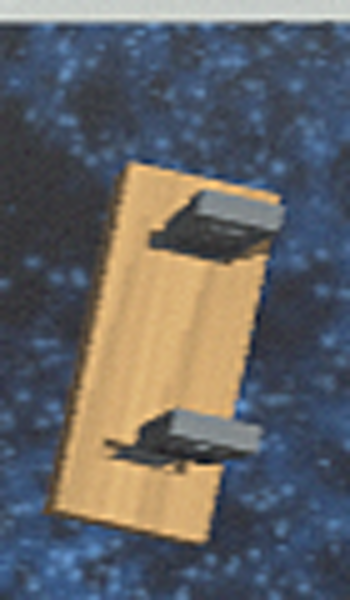

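View pics/b0.png

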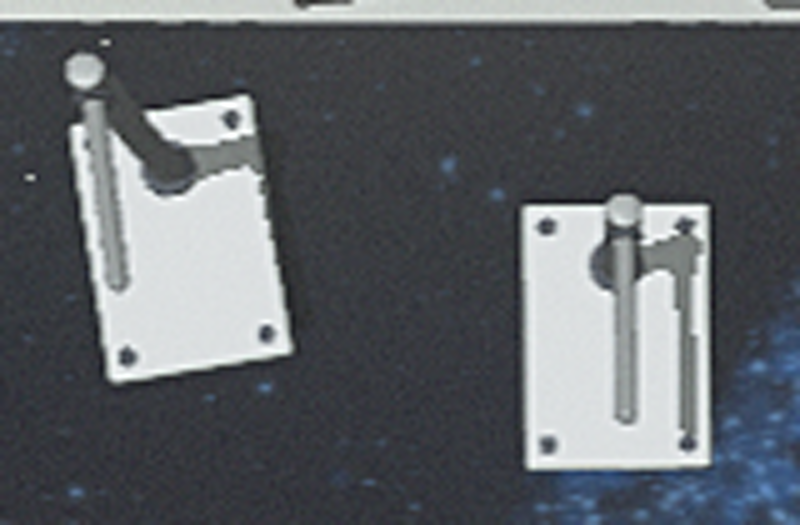

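View pics/c0.png

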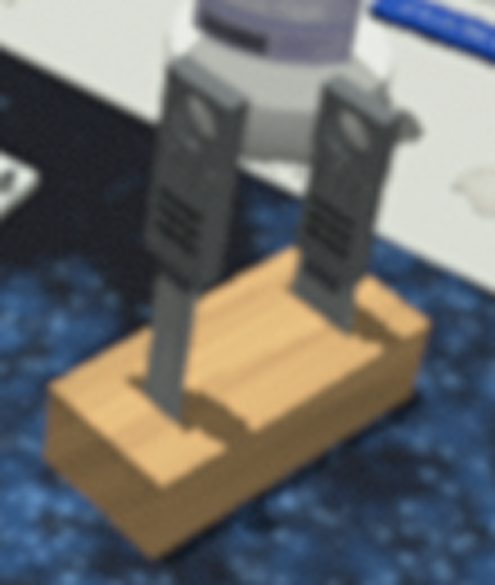

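View pics/d0.png

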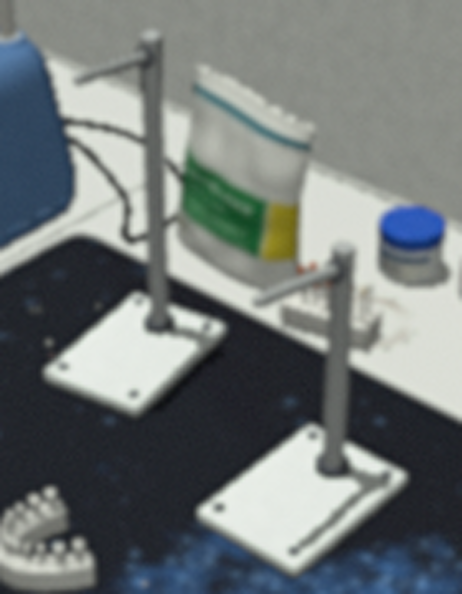

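```bash
cat > h.py <<'E'
import numpy as np, cv2
from scipy.optimize import least_squares
T=dict(vfov=43.646718744541175,cx=320.09457301311625,cy=238.53610272775092,R=np.array([[3.18095670e-04,-9.99996503e-01,-2.62559506e-03],[-9.98009028e-01,-1.51863857e-04,-6.30710450e-02],[6.30704257e-02,2.64043020e-03,-9.98005586e-01]]),t=np.array([-0.05225886,0.50973961,1.26174104]))
S=dict(vfov=53.542818192281075,cx=315.85389141277483,cy=241.85894431167935,R=np.array([[0.67151585,-0.74090133,-0.01147541],[-0.44475134,-0.39061686,-0.80598679],[0.5926742,0.54633661,-0.59182227]]),t=np.array([-0.36658091,0.31147269,0.71254391]))
def proj(c,X):
    f=240/np.tan(np.radians(c['vfov']/2)); p=c['R']@np.asarray(X)+c['t']
    return np.array([c['cx'],c['cy']])+f*p[:2]/p[2]
def uncrop(uv,s,o): return (np.array(uv)+.5)/s-.5+np.array(o)
def fit(obs,x0,free_z=False):
    # obs: (cam, local xyz, pixel)
    def W(q,l):
        c,s=np.cos(q[2]),np.sin(q[2]); return np.array([q[0]+c*l[0]-s*l[1],q[1]+s*l[0]+c*l[1],l[2]])
    res=lambda q: np.concatenate([proj(c,W(q,l))-p for c,l,p in obs])
    o=least_squares(res,x0,loss='soft_l1'); return o.x,res(o.x).reshape(-1,2)
E
cat > fit.py <<'E'
from h import *
ta=lambda u,v: uncrop((u,v),5,(390,150)); tb=lambda u,v: uncrop((u,v),5,(210,150))
sc=lambda u,v: uncrop((u,v),4.5,(370,240)); sd=lambda u,v: uncrop((u,v),3.3,(255,135))
def stand(H,col_t,tip_t,cor_t,col_s,tip_s,cor_s):
    Z=H+.014; tip=(-.080,0,H+.016); L=[(.028,.04,.01),(.028,-.04,.01),(-.087,-.04,.01),(-.087,.04,.01)]
    return [(T,(0,0,Z),tb(*col_t)),(T,tip,tb(*tip_t)),(S,(0,0,Z),sd(*col_s)),(S,tip,sd(*tip_s))]+\
     [(T,l,tb(*c)) for l,c in zip(L,cor_t)]+[(S,l,sd(*c)) for l,c in zip(L,cor_s)]
tall=stand(.225,(84,70),(118,286),[(72,128),(252,96),(292,352),(112,382)],(152,38),(80,80),[(137,293),(227,326),(137,408),(45,370)])
low=stand(.165,(624,210),(627,418),[(521,205),(710,205),(710,468),(527,470)],(343,248),(258,300),[(308,425),(408,475),(293,567),(198,508)])
B=[(.075,.032,.042),(.075,-.032,.042),(-.075,-.032,.042),(-.075,.032,.042)]
blk=[(T,l,ta(*c)) for l,c in zip(B,[(130,162),(282,192),(208,545),(48,512)])]+[(S,l,sc(*c)) for l,c in zip(B,[(298,247),(432,322),(163,488),(48,385)])]
for n,o,x0 in [("tall",tall,(.6,.2,.1)),("low",low,(.6,0,0)),("blk",blk,(.55,-.2,-.1))]:
    q,rs=fit(o,x0); print(n,np.round(q,4),np.degrees(q[2]).round(2)); print(np.round(rs,1).tolist())
    if n=="blk":
        c,s=np.cos(q[2]),np.sin(q[2])
        for m,sx,H,pe in(("knife",-.045,.187,sc(202,117)),("scraper",.045,.137,sc(355,130))):
            X=(q[0]+c*sx,q[1]+s*sx,H); print(m,np.round(X,4),"eye scene px pred-obs",proj(S,X)-pe,"top-face centre in a-crop",(proj(T,(X[0],X[1],H+.016))-[390,150]+.5)*5-.5)
E
python3 fit.py
```

```text
tall [0.6278 0.113  0.1653] 9.47
[[0.3, 0.6], [0.3, 1.5], [0.2, -1.1], [-0.5, -0.1], [-0.8, -0.8], [-0.2, -0.5], [0.2, 0.7], [-0.6, 0.8], [0.5, -0.4], [0.7, -0.6], [0.8, -0.2], [0.2, -0.0]]
low [ 0.5861 -0.0788  0.0079] 0.45
[[-0.2, 0.7], [-0.4, 1.7], [0.8, -0.7], [-0.4, 0.6], [0.0, -0.1], [-0.6, -0.4], [-0.0, 0.4], [-0.8, 0.2], [1.4, -0.9], [0.8, -0.6], [1.4, 0.4], [-0.0, 0.3]]
blk [ 0.5458 -0.2664 -0.2241] -12.84
[[-0.4, 0.5], [-1.0, 1.3], [-1.3, 0.4], [0.7, 0.1], [3.9, -2.2], [-0.0, 0.2], [0.3, -0.3], [0.9, 0.2]]
knife [ 0.5019 -0.2564  0.187 ] eye scene px pred-obs [ 0.50636252 -0.13933946] top-face centre in a-crop [212.57038494 433.93092814]
scraper [ 0.5896 -0.2764  0.137 ] eye scene px pred-obs [0.66164936 0.16872688] top-face centre in a-crop [238.2303185  213.61058693]
```

play_rows(deltas=[0, -22, -5, 31, -0.024, 0, -22, -5, 31, 0, 0, -22, -5, 31, 0, 0, -22, -5, 31, 0, 0, -22, -5, 31, 0, 0, -22, -5, 31, 0, 0, -22, -5, 31, 0, 0, -22, -5, 31, 0, 0, -22, -5, 31, 0, 0, -22, -5, 31, 0])

```text
time_s: 1.15
tcp_pos: [0.2982, 0.2528, 0.2727]
ee_rot: [[-0.975, -0.0, -0.221], [0.221, 0.0, -0.975], [0.0, -1.0, -0.0]]
wrist_force: [0.1, -0.4, 0.3]
gripper_width: 0.997
```

play_rows(deltas=[0, -24, 0, 36, 0, 0, -24, 0, 36, 0, 0, -24, 0, 36, 0, 0, -24, 0, 36, 0, 0, -24, 0, 36, 0, 0, -24, 0, 36, 0, 0, -24, 0, 36, 0, 0, -24, 0, 36, 0, 0, -24, 0, 36, 0, 0, -20, 0, 30, 0])

```text
time_s: 2.15
tcp_pos: [0.4499, -0.1453, 0.2723]
ee_rot: [[-0.975, -0.0, -0.223], [0.223, 0.0, -0.975], [0.0, -1.0, 0.0]]
wrist_force: [0.4, 0.7, 0.5]
gripper_width: 1.0
```

play_rows(deltas=[0, -15, 0, 19, 0, 0, -15, 0, 19, 0, 0, -15, 0, 19, 0, 0, -15, 0, 19, 0, 0, -15, 0, 20, 0, 0, 0, 0, 0, 0, 0, 0, 0, 0, 0, 0, 0, 0, 0, 0, 0, 0, 0, 0, 0, 0, 0, 0, 0, 0])

```text
time_s: 3.15
tcp_pos: [0.5014, -0.2527, 0.2729]
ee_rot: [[-0.975, 0.0, -0.221], [0.221, -0.0, -0.975], [-0.0, -1.0, -0.0]]
wrist_force: [0.1, 0.7, -0.3]
gripper_width: 1.003
```

```bash
cat >> h.py <<'E'
def wproj(c,X,p,R):
    M=c['tool_from_camera']; q=R.T@(np.asarray(X)-p); k=M[:3,:3].T@(q-M[:3,3])
    f=240/np.tan(np.radians(c['vfov']/2)); th=np.arctan2(np.hypot(k[0],k[1]),k[2]); u=k[:2]/np.hypot(k[0],k[1])
    return np.array([c['cx'],c['cy']])+f*th*u
E
python3 - <<'E'
from station import r, eyes
from h import *
s=r.sense(); c=eyes.capture("wrist"); i=c["img"].copy()
print(s["tcp_pos"],s["joints"])
for X in [(.5019,-.2564,.203),(.5896,-.2764,.153)]:
    u=wproj(c,X,s["tcp_pos"],s["ee_rot"]); print(u); cv2.circle(i,tuple(int(a) for a in u),4,(0,0,255),1)
cv2.imwrite("pics/w1.png",i)
E
```

```text
[ 0.50135371 -0.25273244  0.27289948] [-1.02182270e+01  1.39951087e+01 -3.86483451e+00 -2.97707931e-03
 -7.21118943e+01  8.74492757e+01]
[322.48934778 251.5116988 ]
[322.16623186 115.60960403]
```

View pics/w1.png

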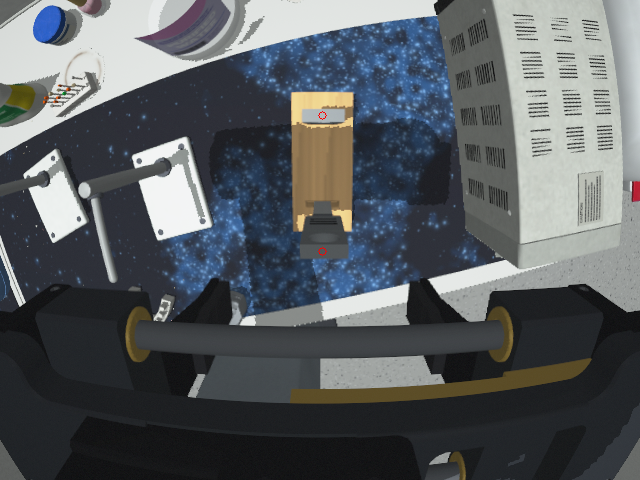

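play_rows(deltas=[0, -1.3, 16, 3.5, 0, 0, 0, 20, 0, 0, 0, 0, 20, 0, 0, 0, 0, 20, 0, 0, 0, 0, 20, 0, 0, 0, 0, 20, 0, 0, 0, 0, 16, 0, 0, 0, 0, 0, 0, 0, 0, 0, 0, 0, 0, 0, 0, 0, 0, 0])

```text
time_s: 4.2
tcp_pos: [0.5029, -0.2572, 0.1419]
ee_rot: [[-0.975, 0.002, -0.221], [0.221, -0.001, -0.975], [-0.002, -1.0, 0.0]]
wrist_force: [-0.2, 0.8, 0.3]
gripper_width: 1.002
```

```bash
python3 - <<'E'
from h import *
# box corner triangulation
for a,b in [((500,278),(488,370)),((503,133),(575,278))]:
    A=[]
    def P(c):
        f=240/np.tan(np.radians(c['vfov']/2)); return np.array([[f,0,c['cx']],[0,f,c['cy']],[0,0,1]])@np.c_[c['R'],c['t']]
    X=cv2.triangulatePoints(P(T),P(S),np.array(a,float),np.array(b,float)); print((X[:3]/X[3]).ravel())
E
```

```text
[ 0.43162495 -0.41170938  0.12154311]
[ 0.71991126 -0.42952114  0.1151667 ]
```

play_rows(deltas=[255, 0, 0, 0, 0, 255, 0, 0, 0, 0, 255, 0, 0, 0, 0, 255, 0, 0, 0, 0, 255, 0, 0, 0, 0, 255, 0, 0, 0, 0, 255, 0, 0, 0, 0, 255, 0, 0, 0, 0, 255, 0, 0, 0, 0, 255, 0, 0, 0, 0])

```text
time_s: 5.2
tcp_pos: [0.502, -0.2571, 0.1405]
ee_rot: [[-0.975, -0.0, -0.222], [0.222, -0.0, -0.975], [0.0, -1.0, 0.0]]
wrist_force: [0.4, 1.2, 0.4]
gripper_width: 0.366
```

play_rows(deltas=[255, 0, -5, 0, 0, 255, 0, -10, 0, 0, 255, 0, -10, 0, 0, 255, 0, -15, 0, 0, 255, 0, -15, 0, 0, 255, 0, -15, 0, 0, 255, 0, 0, 0, 0, 255, 0, 0, 0, 0, 255, 0, 0, 0, 0, 255, 0, 0, 0, 0])

```text
time_s: 6.2
tcp_pos: [0.5015, -0.2569, 0.2097]
ee_rot: [[-0.975, -0.002, -0.222], [0.222, 0.001, -0.975], [0.002, -1.0, -0.0]]
wrist_force: [0.6, 0.6, -1.0]
gripper_width: 0.369
```

```bash
python3 - <<'E'
from station import r, eyes
from h import *
s=r.sense(); c=eyes.capture("wrist"); w=c["img"].copy(); sc=eyes.capture("scene")["img"]
print(s["tcp_pos"],s["wrist_force"],s["gripper_width"])
cv2.imwrite("pics/w2.png",w); cv2.imwrite("pics/s2.png",sc)
E
```

```text
[ 0.50149917 -0.25691143  0.20966606] [ 0.60970616  0.62638202 -1.01926221] 0.3692920396442963
```

View pics/w2.png

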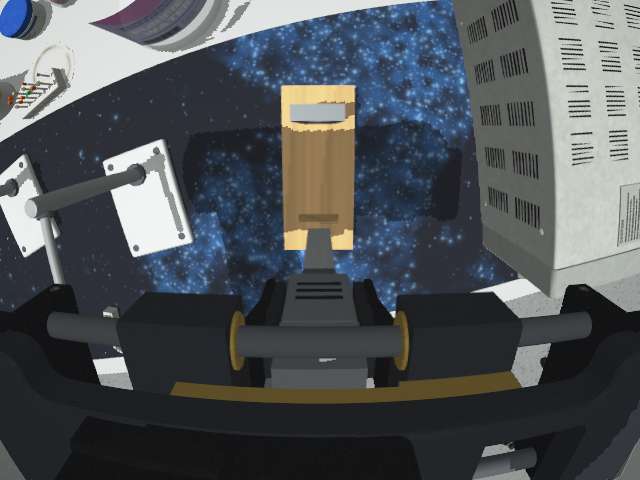

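View pics/s2.png

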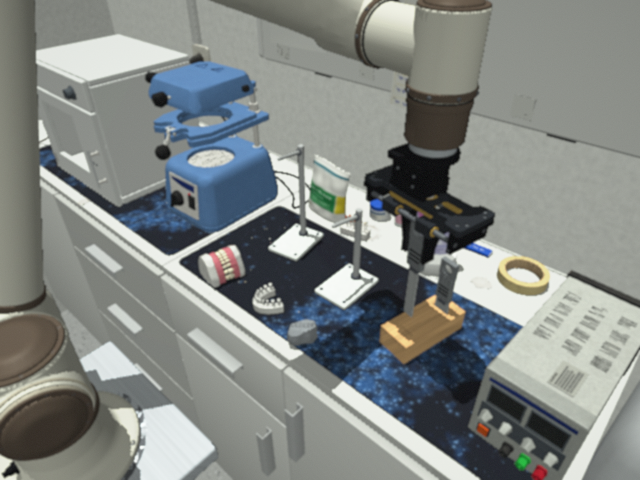

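play_rows(deltas=[255, 20, 0, -24, 0, 255, 20, 0, -24, 0, 255, 20, 0, -24, 0, 255, 20, 0, -24, 0, 255, 20, 0, -22, 0, 255, 0, 0, 0, -0.1, 255, 0, 0, 0, -0.1, 255, 0, 0, 0, -0.1, 255, 0, 0, 0, -0.09, 255, 0, 0, 0, 0])

```text
time_s: 7.3
tcp_pos: [0.4306, -0.1197, 0.2104]
ee_rot: [[-0.986, -0.0, 0.165], [-0.165, -0.0, -0.986], [0.0, -1.0, -0.0]]
wrist_force: [-0.2, -0.1, -0.9]
gripper_width: 0.364
```

play_rows(deltas=[255, -14, 0, -25, 0, 255, -15, 0, -25, 0, 255, -15, 0, -25, 0, 255, -15, 0, -25, 0, 255, -15, 0, -25, 0, 255, -15, 0, -24, 0, 255, -15, 0, -24, 0, 255, -14, 0, -24, 0, 255, 0, 0, 0, 0, 255, 0, 0, 0, 0])

```text
time_s: 8.3
tcp_pos: [0.5143, 0.0943, 0.21]
ee_rot: [[-0.986, -0.001, 0.165], [-0.165, -0.001, -0.986], [0.001, -1.0, 0.0]]
wrist_force: [-0.7, -0.9, -1.1]
gripper_width: 0.362
```

```bash
cat > look.py <<'E'
import sys
from station import r, eyes
from h import *
n=sys.argv[1]
s=r.sense(); print(s["time_s"],s["tcp_pos"],s["wrist_force"],s["gripper_width"]); p,R=s["tcp_pos"],s["ee_rot"]
for cam in sys.argv[2:]:
    c=eyes.capture(cam); i=c["img"].copy(); cv2.imwrite(f"pics/{cam[0]}_{n}_raw.png",i)
    def dot(X,col):
        u=wproj(c,X,p,R) if cam=="wrist" else proj(c,X)
        cv2.circle(i,(int(round(u[0])),int(round(u[1]))),3,col,1)
    for q,H in (((.6278,.113,.1653),.225),((.5861,-.0788,.0079),.165)):
        for l in ((0,0,H+.014),(-.007,0,H),(-.08,0,H+.016)):
            C,Sn=np.cos(q[2]),np.sin(q[2]); dot((q[0]+C*l[0]-Sn*l[1],q[1]+Sn*l[0]+C*l[1],l[2]),(0,0,255))
    dot(p+R@[0,-.0465,0],(0,255,0))
    cv2.imwrite(f"pics/{cam[0]}_{n}.png",i)
E
python3 look.py 3 wrist scene
```

```text
8.3 [0.51425519 0.0943031  0.20999426] [-0.66192018 -0.88109087 -1.14220463] 0.36197639746406424
```

View pics/w_3.png

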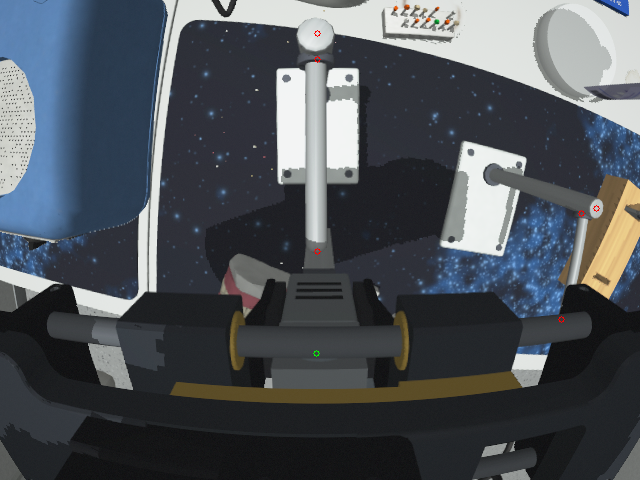

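View pics/s_3.png

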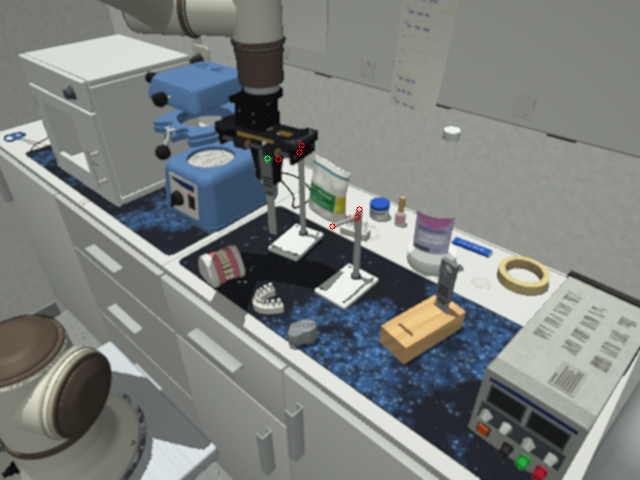

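play_rows(deltas=[255, 0, 5, 0, 0, 255, 0, 5, 0, 0, 255, 0, 5, 0, 0, 255, 0, 0, 0, 0, 255, -4, 0, 0, 0, 255, -4, 0, 0, 0, 255, -4, 0, 0, 0, 255, -4, 0, 0, 0, 255, 0, 0, 0, 0, 255, 0, 0, 0, 0])

```text
time_s: 9.4
tcp_pos: [0.5303, 0.0967, 0.1954]
ee_rot: [[-0.986, -0.0, 0.165], [-0.165, -0.0, -0.986], [0.0, -1.0, 0.0]]
wrist_force: [0.4, -0.5, -0.4]
gripper_width: 0.363
```

```bash
python3 look.py 4 scene top wrist; python3 - <<'E'
import cv2
s=cv2.imread("pics/s_4_raw.png")[120:250,220:350]; t=cv2.imread("pics/s_4.png")[120:250,220:350]
cv2.imwrite("pics/s4c.png",cv2.resize(cv2.hconcat([s,t]),None,fx=3,fy=3,interpolation=cv2.INTER_CUBIC))
E
```

```text
9.4 [0.53028172 0.09668911 0.19541357] [ 0.40552544 -0.48674314 -0.37413065] 0.3626371939422202
```

View pics/s4c.png

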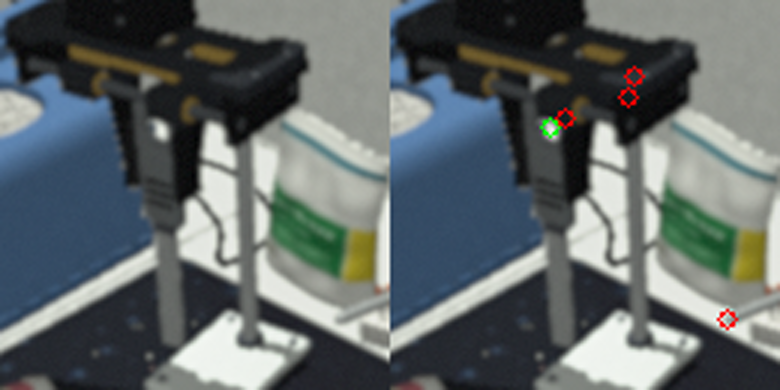

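View pics/w_4.png

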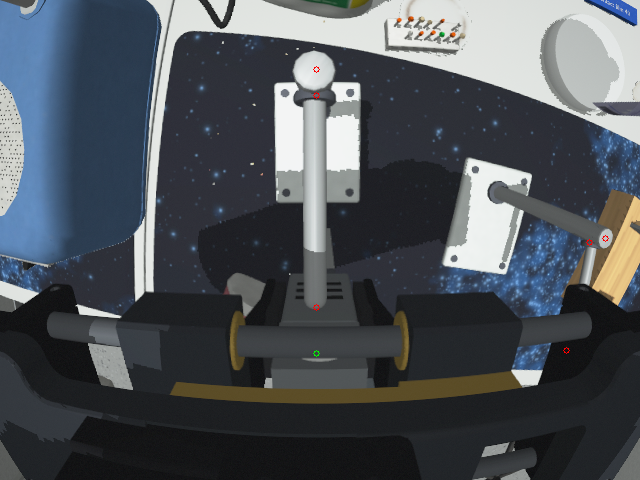

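play_rows(deltas=[255, -5, 0, 0, 0, 255, -5, 0, 0, 0, 255, -5, 0, 0, 0, 255, -5, 0, 0, 0, 255, -6, 1.3, 0, 0, 255, -6, 1.3, 0, 0, 255, -6, 1.3, 0, 0, 255, -6, 1.3, 0, 0, 255, -6, 1.3, 0, 0, 255, -6, 1.3, 0, 0])

```text
time_s: 10.55
tcp_pos: [0.586, 0.106, 0.1876]
ee_rot: [[-0.986, -0.0, 0.165], [-0.165, -0.0, -0.986], [0.0, -1.0, 0.0]]
wrist_force: [-0.7, -0.2, -1.8]
gripper_width: 0.365
```

```bash
python3 look.py 5 scene wrist; python3 - <<'E'
import cv2
s=cv2.imread("pics/s_5_raw.png")[120:250,220:350]; t=cv2.imread("pics/s_5.png")[120:250,220:350]
cv2.imwrite("pics/s5c.png",cv2.resize(cv2.hconcat([s,t]),None,fx=3,fy=3,interpolation=cv2.INTER_CUBIC))
E
```

```text
10.55 [0.58596522 0.10601393 0.18755704] [-0.67346728 -0.23753355 -1.81633648] 0.3649779902365646
```

View pics/s5c.png

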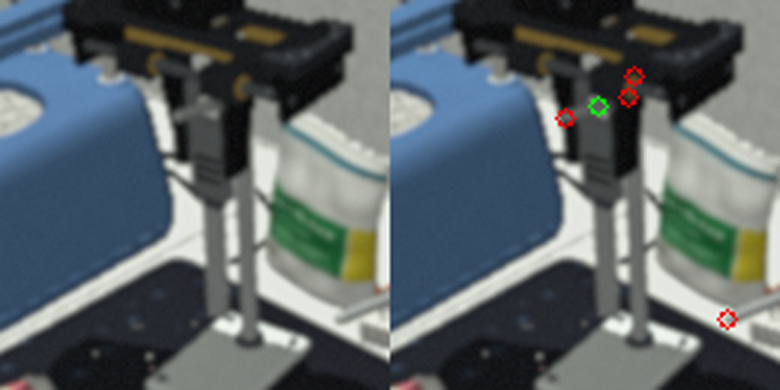

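View pics/w_5.png

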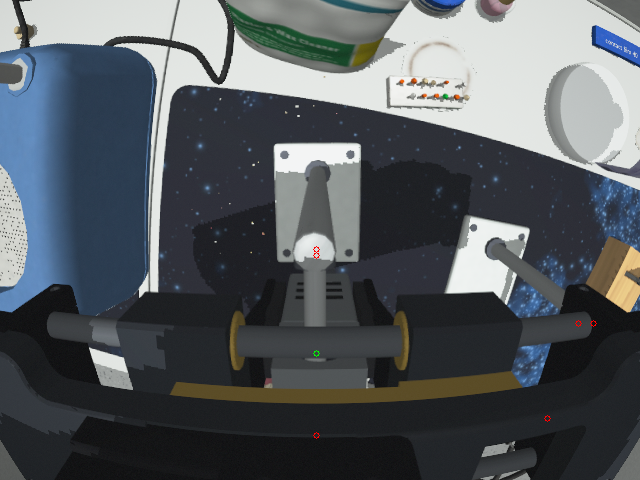

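play_rows(deltas=[255, 0, 2, 0, 0, 255, 0, 2, 0, 0, 255, 0, 2, 0, 0, 255, 0, 1, 0, 0, 255, 0, 1, 0, 0, 255, 0, 0, 0, 0, 255, 0, 0, 0, 0, 255, 0, 0, 0, 0, 255, 0, 0, 0, 0, 255, 0, 0, 0, 0])

```text
time_s: 11.65
tcp_pos: [0.5856, 0.1059, 0.1807]
ee_rot: [[-0.986, 0.001, 0.166], [-0.166, 0.0, -0.986], [-0.001, -1.0, 0.0]]
wrist_force: [-2.8, -0.3, 5.7]
gripper_width: 0.369
```

play_rows(deltas=[190, 0, 0, 0, 0, 150, 0, 0, 0, 0, 100, 0, 0, 0, 0, 50, 0, 0, 0, 0, 0, 0, 0, 0, 0, 0, 0, 0, 0, 0, 0, 0, 0, 0, 0, 0, 0, 0, 0, 0, 0, 0, 0, 0, 0, 0, 0, 0, 0, 0])

```text
time_s: 12.65
tcp_pos: [0.5855, 0.1059, 0.1798]
ee_rot: [[-0.986, 0.0, 0.165], [-0.165, 0.0, -0.986], [-0.0, -1.0, -0.0]]
wrist_force: [-0.2, -0.5, 0.5]
gripper_width: 0.977
```

```bash
python3 look.py 6 scene wrist; python3 - <<'E'
import cv2
s=cv2.imread("pics/s_6_raw.png")[120:250,220:350]; t=cv2.imread("pics/s_6.png")[120:250,220:350]
cv2.imwrite("pics/s6c.png",cv2.resize(cv2.hconcat([s,t]),None,fx=3,fy=3,interpolation=cv2.INTER_CUBIC))
E
```

```text
12.65 [0.58549038 0.10593731 0.17976367] [-0.15037268 -0.51840558  0.45161206] 0.9765642643976786
```

View pics/s6c.png

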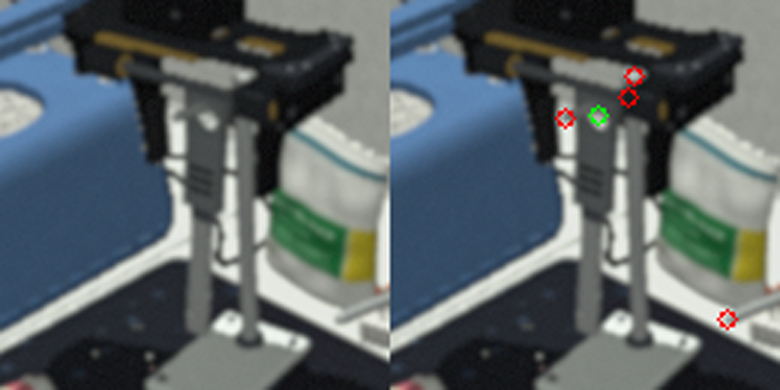

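View pics/w_6.png

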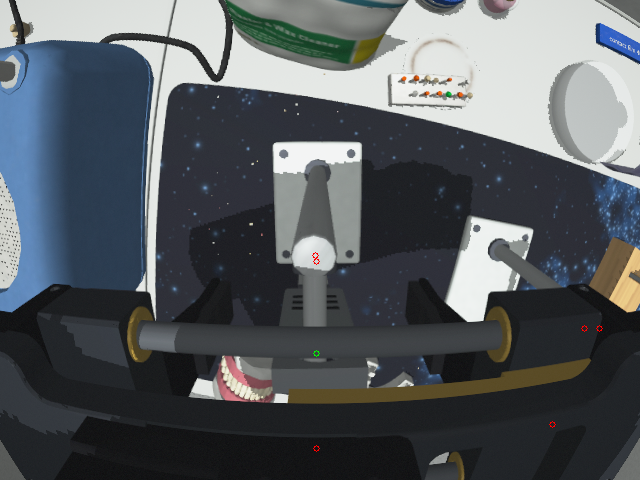

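play_rows(deltas=[0, 0, -5, 0, 0, 0, 0, -10, 0, 0, 0, 0, -15, 0, 0, 0, 0, -15, 0, 0, 0, 0, -15, 0, 0, 0, 0, -15, 0, 0, 0, 0, -12, 0, 0, 0, 0, 0, 0, 0.13, 0, 0, 0, 0, 0.13, 0, 0, 0, 0, 0.13])

```text
time_s: 13.75
tcp_pos: [0.5855, 0.1059, 0.2676]
ee_rot: [[-0.974, 0.001, -0.227], [0.227, 0.0, -0.974], [-0.001, -1.0, -0.001]]
wrist_force: [0.0, -0.0, 0.6]
gripper_width: 1.001
```

play_rows(deltas=[0, -10, 0, 41, 0, 0, -10, 0, 41, 0, 0, -10, 0, 41, 0, 0, -10, 0, 41, 0, 0, -10, 0, 41, 0, 0, -10, 0, 41, 0, 0, -10, 0, 41, 0, 0, -10, 0, 41, 0, 0, -9, 0, 44, 0, 0, 0, 0, 0, 0])

```text
time_s: 14.75
tcp_pos: [0.5889, -0.2813, 0.2665]
ee_rot: [[-0.974, -0.001, -0.228], [0.228, -0.001, -0.974], [0.0, -1.0, 0.001]]
wrist_force: [-0.6, 0.1, -0.3]
gripper_width: 1.0
```

```bash
python3 look.py 7 scene wrist; python3 - <<'E'
import cv2
s=cv2.imread("pics/s_7_raw.png")[120:250,220:350]; t=cv2.imread("pics/w_7_raw.png")[200:330,260:390]
cv2.imwrite("pics/s7c.png",cv2.resize(cv2.hconcat([s,t]),None,fx=3,fy=3,interpolation=cv2.INTER_CUBIC))
from station import r,eyes; from h import *
s=r.sense(); c=eyes.capture("wrist"); print(wproj(c,(.5896,-.2764,.153),s["tcp_pos"],s["ee_rot"]),s["ee_rot"][:,2])
E
```

```text
14.75 [ 0.58888279 -0.28126762  0.26648187] [-0.57091519  0.05748269 -0.29897004] 1.0004412681222685
[316.04213033 235.13533611] [-2.24027685e-01 -9.74582763e-01 -1.83244907e-04]
```

View pics/s7c.png

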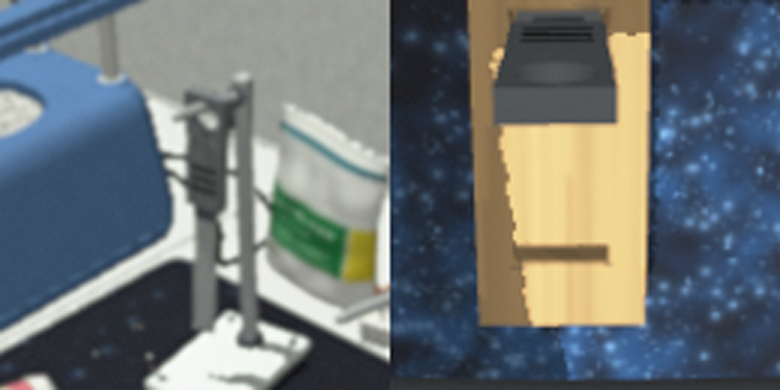

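View pics/w_7.png

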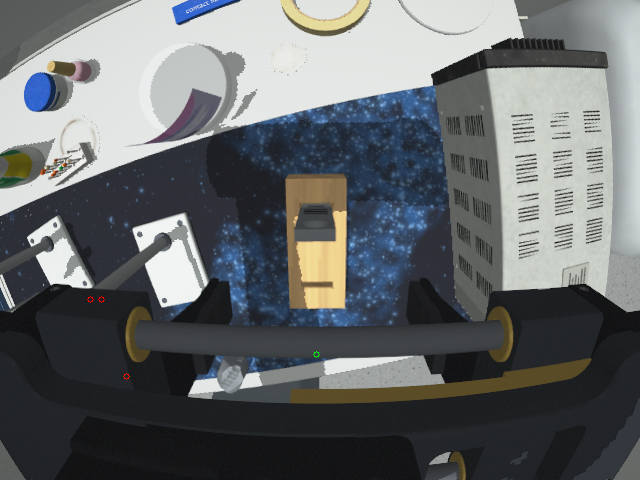

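play_rows(deltas=[0, 0.4, 15, -5, -0.004, 0, 0, 20, 0, 0, 0, 0, 20, 0, 0, 0, 0, 20, 0, 0, 0, 0, 20, 0, 0, 0, 0, 20, 0, 0, 0, 0, 20, 0, 0, 0, 0, 20, 0, 0, 0, 0, 15, 0, 0, 0, 0, 5, 0, 0])

```text
time_s: 15.9
tcp_pos: [0.5898, -0.2695, 0.0904]
ee_rot: [[-0.976, -0.003, -0.216], [0.216, 0.001, -0.976], [0.003, -1.0, -0.0]]
wrist_force: [-0.1, -0.2, -0.0]
gripper_width: 1.001
```

play_rows(deltas=[0, 0, 0, 0, 0, 255, 0, 0, 0, 0, 255, 0, 0, 0, 0, 255, 0, 0, 0, 0, 255, 0, 0, 0, 0, 255, 0, 0, 0, 0, 255, 0, 0, 0, 0, 255, 0, 0, 0, 0, 255, 0, 0, 0, 0, 255, 0, 0, 0, 0])

```text
time_s: 16.9
tcp_pos: [0.59, -0.2725, 0.0915]
ee_rot: [[-0.976, -0.001, -0.218], [0.218, -0.001, -0.976], [0.001, -1.0, 0.001]]
wrist_force: [-0.2, -4.8, -2.3]
gripper_width: 0.365
```

play_rows(deltas=[255, 0, 0, 1.5, 0, 255, 0, 0, 1.5, 0, 255, 0, -5, 0, 0, 255, 0, -10, 0, 0, 255, 0, -10, 0, 0, 255, 0, -15, 0, 0, 255, 0, -15, 0, 0, 255, 0, -10, 0, 0, 255, 0, 0, 0, 0, 255, 0, 0, 0, 0])

```text
time_s: 17.9
tcp_pos: [0.5896, -0.2743, 0.1569]
ee_rot: [[-0.976, 0.0, -0.218], [0.218, 0.0, -0.976], [-0.0, -1.0, -0.0]]
wrist_force: [-0.4, 0.4, -0.2]
gripper_width: 0.363
```

```bash
python3 look.py 8 scene wrist
```

```text
17.9 [ 0.58963675 -0.27427385  0.15685719] [-0.37691803  0.43676198 -0.18061598] 0.3627616677930526
```

View pics/s_8.png

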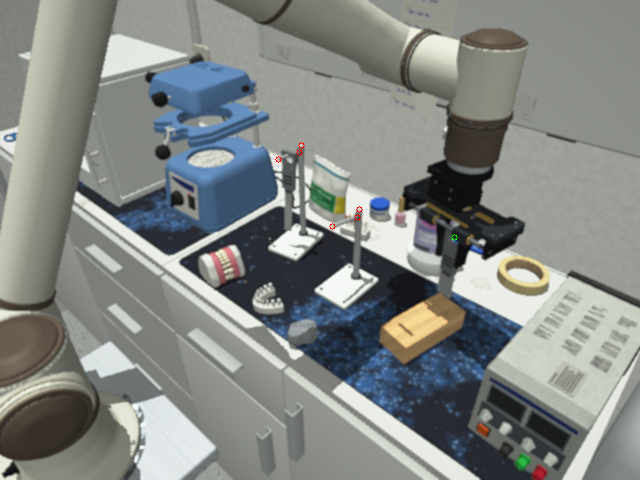

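View pics/w_8.png

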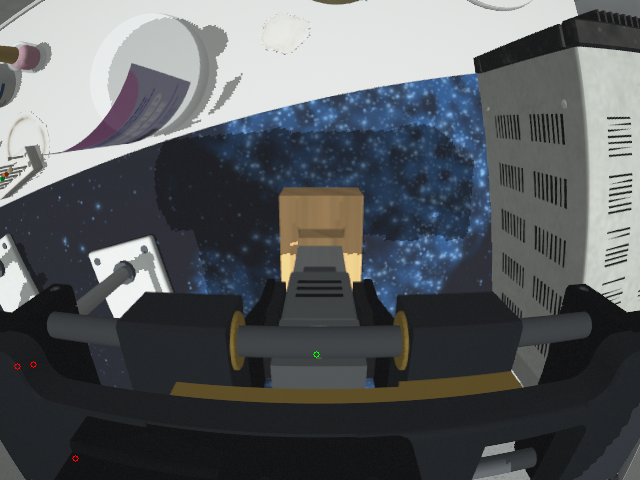

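play_rows(deltas=[255, 20, 0, -5, 0, 255, 30, 0, -9, 0, 255, 30, 0, -9, 0, 255, 30, 0, -9, 0, 255, 30, 0, -9, 0, 255, 12, 0, -1, 0, 255, 0, 0, 0, -0.076, 255, 0, 0, 0, -0.076, 255, 0, 0, 0, -0.076, 255, 0, 0, 0, 0])

```text
time_s: 19.0
tcp_pos: [0.4509, -0.2006, 0.1564]
ee_rot: [[-1.0, -0.0, 0.008], [-0.008, -0.0, -1.0], [0.0, -1.0, 0.0]]
wrist_force: [0.1, 0.0, -0.3]
gripper_width: 0.362
```

play_rows(deltas=[255, -3.5, 0, -20, 0, 255, -3.5, 0, -20, 0, 255, -3.5, 0, -20, 0, 255, -3.5, 0, -20, 0, 255, -3.5, 0, -20, 0, 255, -3.5, 0, -21, 0, 255, 0, 7, 0, 0, 255, 0, 7, 0, 0, 255, 0, 6.5, 0, 0, 255, 0, 0, 0, 0])

```text
time_s: 20.0
tcp_pos: [0.4695, -0.08, 0.1348]
ee_rot: [[-1.0, -0.003, 0.006], [-0.006, -0.0, -1.0], [0.003, -1.0, 0.0]]
wrist_force: [-0.5, -0.2, -0.1]
gripper_width: 0.368
```

```bash
python3 look.py 9 scene wrist; python3 - <<'E'
import cv2
s=cv2.imread("pics/s_9_raw.png")[180:310,280:410]; t=cv2.imread("pics/s_9.png")[180:310,280:410]
cv2.imwrite("pics/s9c.png",cv2.resize(cv2.hconcat([s,t]),None,fx=3,fy=3,interpolation=cv2.INTER_CUBIC))
E
```

```text
20.0 [ 0.46946216 -0.07996039  0.13478124] [-0.54078562 -0.1819569  -0.08667799] 0.36775532604313427
```

View pics/s9c.png

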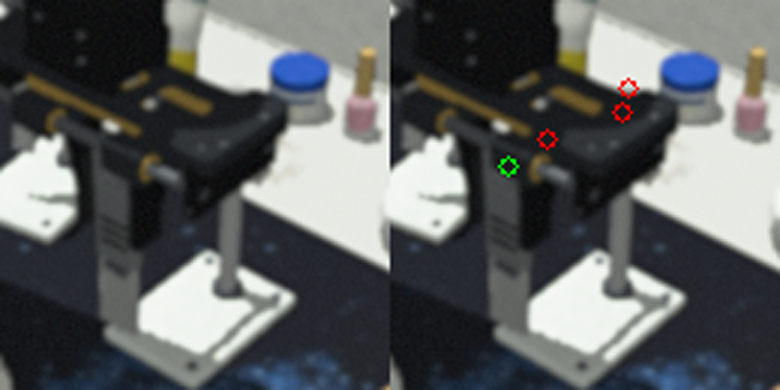

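View pics/w_9.png

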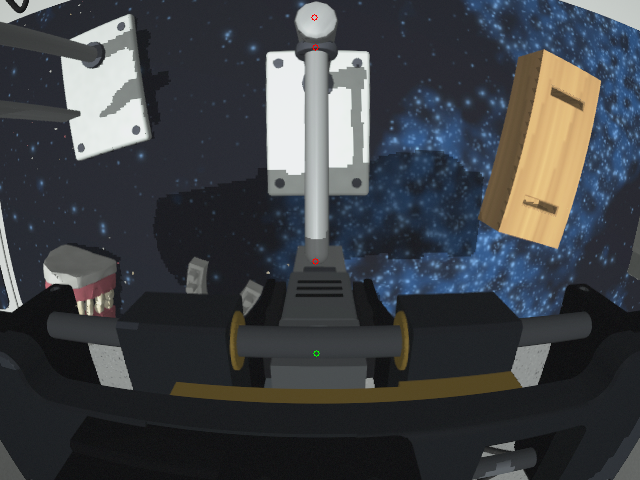

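play_rows(deltas=[255, -6, 0, 0, 0, 255, -6, 0, 0, 0, 255, -6, 0, 0, 0, 255, -6, 0, 0, 0, 255, -6, 0, 0, 0, 255, -6, 0, 0, 0, 255, -6, 1.3, 0, 0, 255, -6, 1.3, 0, 0, 255, 0, 0, 0, 0, 255, 0, 0, 0, 0])

```text
time_s: 21.1
tcp_pos: [0.5184, -0.0788, 0.1334]
ee_rot: [[-1.0, -0.001, 0.008], [-0.008, -0.0, -1.0], [0.001, -1.0, 0.0]]
wrist_force: [-0.1, 0.9, -0.0]
gripper_width: 0.37
```

```bash
python3 look.py 10 scene wrist; python3 - <<'E'
import cv2
s=cv2.imread("pics/s_10_raw.png")[180:310,280:410]; t=cv2.imread("pics/s_10.png")[180:310,280:410]
cv2.imwrite("pics/s10c.png",cv2.resize(cv2.hconcat([s,t]),None,fx=3,fy=3,interpolation=cv2.INTER_CUBIC))
E
```

```text
21.1 [ 0.51842569 -0.07883136  0.13337539] [-0.12202728  0.94112988 -0.01030812] 0.37025105988684487
```

View pics/s10c.png

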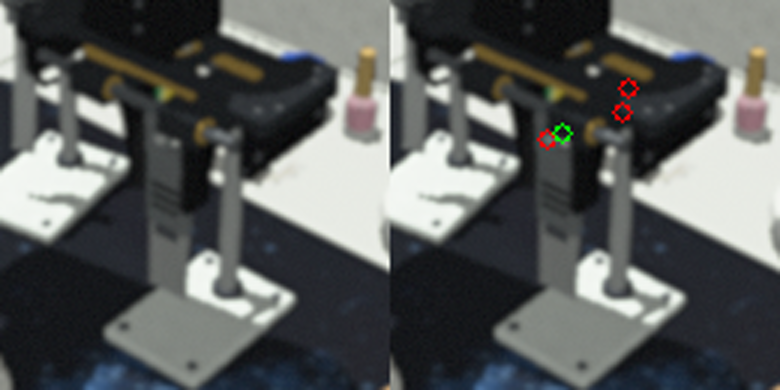

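play_rows(deltas=[255, -6, 1.3, 0, 0, 255, -6, 1.3, 0, 0, 255, -6, 1.3, 0, 0, 255, -6, 1.3, 0, 0, 255, 0, 0, 0, 0, 255, 0, 0, 0, 0, 255, 0, 0, 0, 0, 255, 0, 0, 0, 0, 255, 0, 0, 0, 0, 255, 0, 0, 0, 0])

```text
time_s: 22.2
tcp_pos: [0.5425, -0.0786, 0.1286]
ee_rot: [[-1.0, 0.0, 0.008], [-0.008, 0.0, -1.0], [-0.0, -1.0, -0.0]]
wrist_force: [0.2, -0.3, -0.9]
gripper_width: 0.364
```

```bash
python3 look.py 11 scene wrist; python3 - <<'E'
import cv2
s=cv2.imread("pics/s_11_raw.png")[180:310,280:410]; t=cv2.imread("pics/s_11.png")[180:310,280:410]
cv2.imwrite("pics/s11c.png",cv2.resize(cv2.hconcat([s,t]),None,fx=3,fy=3,interpolation=cv2.INTER_CUBIC))
E
```

```text
22.2 [ 0.54249278 -0.07861961  0.12855798] [ 0.1903852  -0.26908307 -0.8621884 ] 0.3638388545021405
```

View pics/s11c.png

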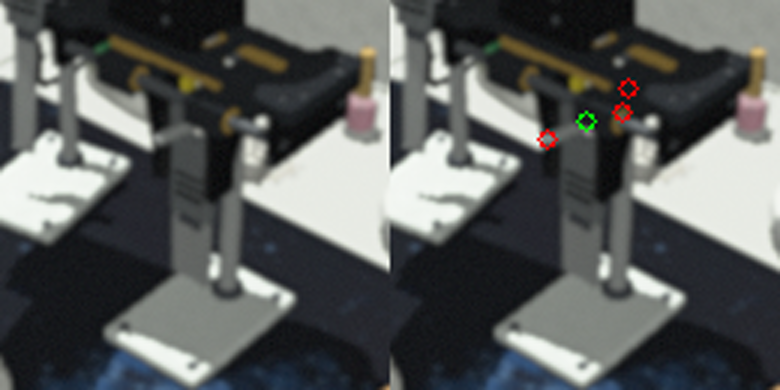

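View pics/w_11.png

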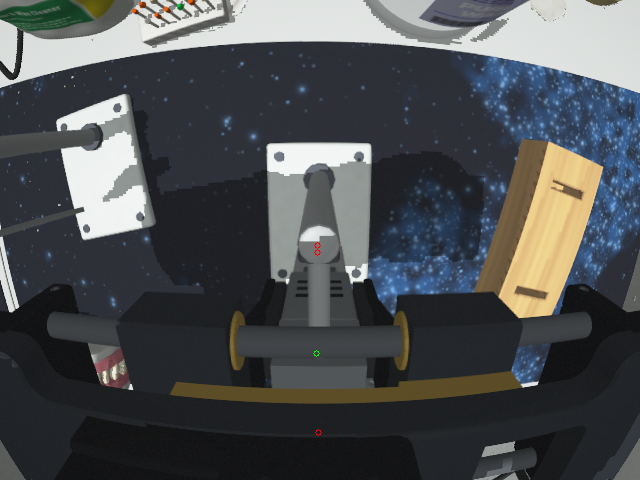

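play_rows(deltas=[255, 0, 2, 0, 0, 255, 0, 2, 0, 0, 255, 0, 2, 0, 0, 255, 0, 1, 0, 0, 255, 0, 1, 0, 0, 255, 0, 0, 0, 0, 255, 0, 0, 0, 0, 255, 0, 0, 0, 0, 255, 0, 0, 0, 0, 255, 0, 0, 0, 0])

```text
time_s: 23.3
tcp_pos: [0.5431, -0.0789, 0.1213]
ee_rot: [[-1.0, 0.001, 0.009], [-0.009, -0.0, -1.0], [-0.001, -1.0, 0.0]]
wrist_force: [-0.6, -0.6, 5.9]
gripper_width: 0.365
```

Contact at 5.9 N, as with the knife; releasing.

play_rows(deltas=[190, 0, 0, 0, 0, 150, 0, 0, 0, 0, 100, 0, 0, 0, 0, 50, 0, 0, 0, 0, 0, 0, 0, 0, 0, 0, 0, 0, 0, 0, 0, 0, 0, 0, 0, 0, 0, 0, 0, 0, 0, 0, 0, 0, 0, 0, 0, 0, 0, 0])

```text
time_s: 24.3
tcp_pos: [0.5426, -0.0786, 0.1205]
ee_rot: [[-1.0, 0.0, 0.008], [-0.008, 0.0, -1.0], [-0.0, -1.0, -0.0]]
wrist_force: [-1.3, -0.4, -0.6]
gripper_width: 0.982
```

play_rows(deltas=[0, 0, -5, 0, 0, 0, 0, -10, 0, 0, 0, 0, -15, 0, 0, 0, 0, -15, 0, 0, 0, 0, -15, 0, 0, 0, 0, -20, 0, 0, 0, 0, -20, 0, 0, 0, 0, -20, 0, 0, 0, 0, -20, 0, 0, 0, 0, -20, 0, 0])

```text
time_s: 25.3
tcp_pos: [0.5425, -0.0787, 0.2824]
ee_rot: [[-1.0, 0.001, 0.008], [-0.008, 0.0, -1.0], [-0.001, -1.0, -0.0]]
wrist_force: [0.4, -0.1, -0.2]
gripper_width: 1.002
```

play_rows(deltas=[0, 20, 0, 0, 0, 0, 30, 0, 0, 0, 0, 30, 0, 0, 0, 0, 30, 0, 0, 0, 0, 20, 0, 0, 0, 0, 0, 0, 0, 0, 0, 0, 0, 0, 0, 0, 0, 0, 0, 0, 0, 0, 0, 0, 0, 0, 0, 0, 0, 0])

```text
time_s: 26.3
tcp_pos: [0.4131, -0.0797, 0.2802]
ee_rot: [[-1.0, -0.001, 0.008], [-0.008, -0.0, -1.0], [0.001, -1.0, 0.0]]
wrist_force: [0.5, 0.1, -1.0]
gripper_width: 1.003
```

```bash
python3 look.py 12 scene top; python3 - <<'E'
import cv2
s=cv2.imread("pics/s_12_raw.png")[130:320,190:400]; t=cv2.imread("pics/t_12_raw.png")[150:310,200:370]
cv2.imwrite("pics/s12c.png",cv2.resize(s,None,fx=3,fy=3,interpolation=cv2.INTER_CUBIC))
cv2.imwrite("pics/t12c.png",cv2.resize(t,None,fx=3.5,fy=3.5,interpolation=cv2.INTER_CUBIC))
E
```

```text
26.3 [ 0.41311095 -0.07965701  0.28016607] [ 0.53817314  0.12221254 -0.96742381] 1.0030194773668935
```

View pics/s12c.png

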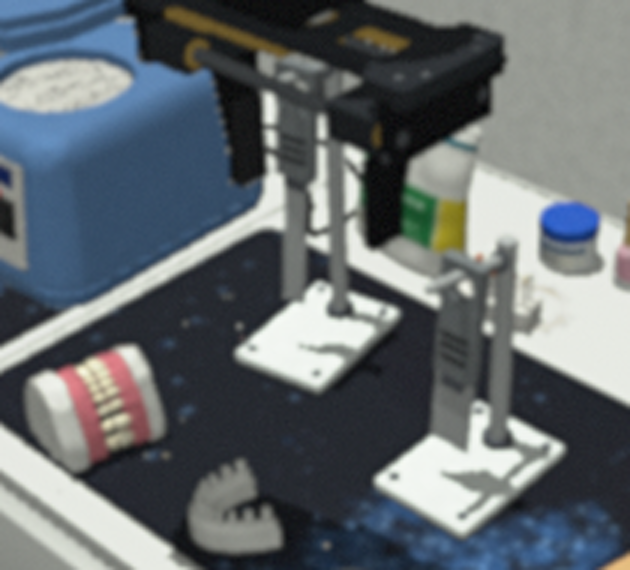

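View pics/t12c.png

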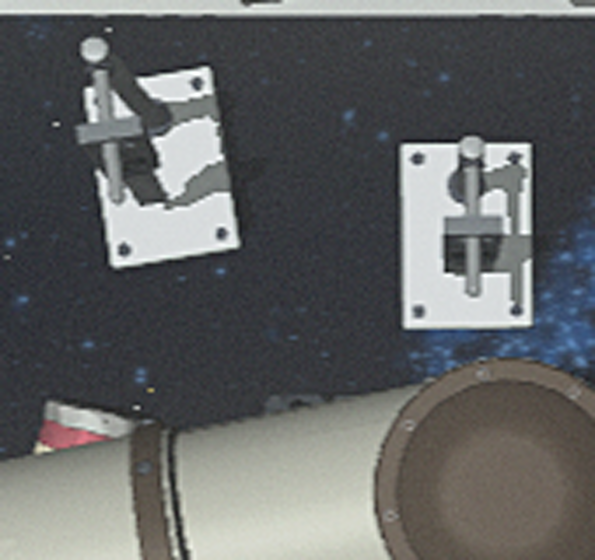

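play_rows(deltas=[0, 0, 0, 0, 0, 0, 0, 0, 0, 0, 0, 0, 0, 0, 0, 0, 0, 0, 0, 0, 0, 0, 0, 0, 0, 0, 0, 0, 0, 0, 0, 0, 0, 0, 0, 0, 0, 0, 0, 0, 0, 0, 0, 0, 0, 0, 0, 0, 0, 0])

```text
time_s: 27.4
tcp_pos: [0.4126, -0.0797, 0.2805]
ee_rot: [[-1.0, -0.0, 0.008], [-0.008, -0.0, -1.0], [0.0, -1.0, 0.0]]
wrist_force: [0.0, 0.4, 0.7]
gripper_width: 1.001
```

```bash
python3 look.py 13 scene top; python3 - <<'E'
import cv2,numpy as np
g=lambda n:cv2.imread(f"pics/{n}.png").astype(int)
a,b,c=g("t_12_raw"),g("t_13_raw"),g("scene0")
print("top motion px>40:",(abs(a-b)[150:260,215:370].max(2)>40).sum())
d=g("s_13_raw"); print("scene bystander px>60:",[(abs(c-d)[y0:y1,x0:x1].max(2)>60).sum() for x0,x1,y0,y1 in((195,250,240,290),(248,290,278,318),(285,322,315,352))])
cv2.imwrite("pics/cmp13.png",np.hstack([cv2.imread("pics/scene0.png")[230:360,185:335],cv2.imread("pics/s_13_raw.png")[230:360,185:335]]).repeat(2,0).repeat(2,1))
E
```

```text
27.4 [ 0.41258969 -0.07969008  0.2804521 ] [0.01083841 0.35947158 0.74558782] 1.000984851203969
top motion px>40: 29
scene bystander px>60: [np.int64(0), np.int64(64), np.int64(36)]
```

View pics/cmp13.png

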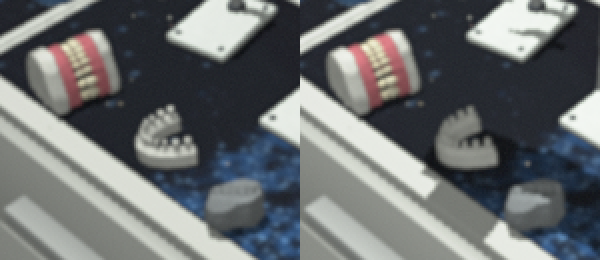

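play_rows(deltas=[0, 0, 0, 0, 0, 0, 0, 0, 0, 0, 0, 0, 0, 0, 0, 0, 0, 0, 0, 0, 0, 0, 0, 0, 0, 0, 0, 0, 0, 0, 0, 0, 0, 0, 0, 0, 0, 0, 0, 0, 0, 0, 0, 0, 0, 0, 0, 0, 0, 0])

```text
time_s: 28.5
tcp_pos: [0.4126, -0.0797, 0.2805]
ee_rot: [[-1.0, 0.0, 0.008], [-0.008, -0.0, -1.0], [-0.0, -1.0, 0.0]]
wrist_force: [-0.5, -0.8, 0.4]
gripper_width: 1.003
```

play_rows(deltas=[0, 0, 0, 0, 0, 0, 0, 0, 0, 0, 0, 0, 0, 0, 0, 0, 0, 0, 0, 0, 0, 0, 0, 0, 0, 0, 0, 0, 0, 0, 0, 0, 0, 0, 0, 0, 0, 0, 0, 0, 0, 0, 0, 0, 0, 0, 0, 0, 0, 0])

```text
time_s: 29.5
tcp_pos: [0.4126, -0.0797, 0.2805]
ee_rot: [[-1.0, -0.0, 0.008], [-0.008, -0.0, -1.0], [0.0, -1.0, 0.0]]
wrist_force: [0.2, 1.0, -0.6]
gripper_width: 0.998
```

```bash
python3 - <<'E'
from station import r,eyes
import cv2,numpy as np
f=[eyes.capture("top")["img"].copy() for _ in range(6)]
for a,b in zip(f,f[1:]): print((abs(a.astype(int)-b)[150:260,215:370].max(2)>40).sum(), end=" ")
cv2.imwrite("pics/t14c.png",cv2.resize(np.hstack([f[0][150:260,215:370],f[5][150:260,215:370]]),None,fx=2.5,fy=2.5,interpolation=cv2.INTER_CUBIC))
E
```

```text
1 1 1 0 0
```

View pics/t14c.png

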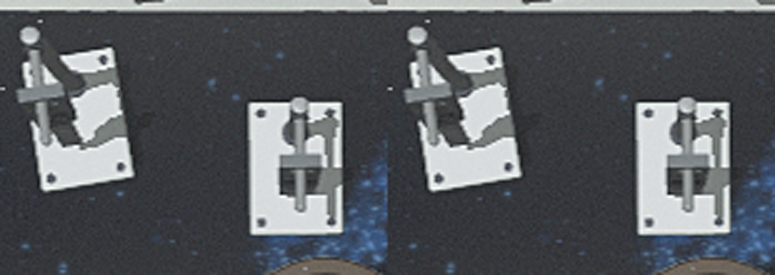

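Both tools are hanging still and the arm is clear, so I am handing the job in.

```bash
python3 -c "
from station import r
print(r.finish_job())"
```

```text
the job is handed in; nothing more can be done
None
```

The long knife hangs on the tall stand's peg and the short scraper on the low stand's, both by their eyes. I handed the job in at about 30 s of the 67 s allowed; no verdict was reported.

- **Hanging:** the last scene and top pictures showed the peg through each eye at roughly mid-length. Each tool took its weight on the peg (about 6 N on lowering) before I released it.
- **Swinging:** six top-camera frames over the last 0.3 s were practically identical (0–1 changed pixels). An earlier pair of frames about 1 s apart, taken just after release, showed 29 changed pixels. I waited 2 s more before handing in.
- **Models and putty:** side by side with the first picture they are in the same places. The changed pixels there (64 at the arch cast, 36 at the putty) look like the arm's shadow only.
- **Robot:** it stands clear of everything, with the gripper open and no meaningful wrist force.
- **Off by a few mm:** I gripped the scraper about 4 mm to one side, which gave a 5 N side force. I shifted 3 mm before lifting and it came out cleanly.

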